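Feel along a pipe on its checking fixture

TASK

Check the bent pipe on the fixture by feel: starting at the end with the green puck, run the fingertips lightly along the top of the pipe to the end with the red puck, touching every one of the five yellow bands in turn and the pipe between them. Press only gently (the pipe sits on a soft sprung cradle), do not lift the pipe, and leave the loose parts standing on the plate alone. Finish with the fingertips still resting lightly on the last band, next to the red puck, and hold them there.

Things in the scene. Friction and masses are not known exactly. Their poses are not given: they have to be found in the camera images.
- fixture: Fixed black steel base plate of a pipe checking fixture, 300 (its x) by 500 (its y) by 16 mm thick; origin at the centre of its underside, on the bench; z up. Position and yaw vary. On it: two black guide blocks under the pipe (tops 46 mm above the bench), two black loop handles at the short ends (60 mm high), two low grey clamps with black grips along the far long edge (62 mm high).
- cradle (a joint): Downward travel of the sprung cradle that carries the pipe and its bands straight up and down together, without tilting: 0 m at rest, positive when pressed down, hard stop at +0.015. Spring about 500 N/m with no preload (5 mm down takes about 2.5 N, the stop about 7.5 N), and it springs back. Negative values mean the pipe is being lifted off its rest.
- pipe: Silver-grey metal pipe, 20 mm in diameter, about 370 mm long, level, with two shallow bends that make a dogleg; held in the cradle. Origin coincides with the fixture's origin when at rest (not on the pipe itself); the pipe's centre line is 85 mm and its top 95 mm above the bench at rest. Five yellow bands mark it at even steps of about 78 mm.
- start_tag: Green round puck, 36 mm in diameter, 24 mm high, fixed on the plate about 70 mm past one end band of the pipe: the trace starts at the band nearest to it. Origin at the centre of its underside. Which end it stands at varies.
- finish_tag: Red round puck, same size, fixed at the other end: the trace finishes at the band nearest to it. Origin at the centre of its underside.
- band1: Yellow band 1 of 5, counted along the pipe from its end at the fixture's -y side (not from the start tag). About 16 mm long along the pipe, 21.6 mm in diameter with softly rounded shoulders (0.8 mm proud of the pipe). Origin at its centre on the pipe's centre line, so its top is 10.8 mm above; x along the pipe towards higher numbers, z up.
- band2: Yellow band 2 of 5, counted along the pipe from its end at the fixture's -y side (not from the start tag). About 16 mm long along the pipe, 21.6 mm in diameter with softly rounded shoulders (0.8 mm proud of the pipe). Origin at its centre on the pipe's centre line, so its top is 10.8 mm above; x along the pipe towards higher numbers, z up.
- band3: Yellow band 3 of 5, counted along the pipe from its end at the fixture's -y side (not from the start tag). About 16 mm long along the pipe, 21.6 mm in diameter with softly rounded shoulders (0.8 mm proud of the pipe). Origin at its centre on the pipe's centre line, so its top is 10.8 mm above; x along the pipe towards higher numbers, z up.
- band4: Yellow band 4 of 5, counted along the pipe from its end at the fixture's -y side (not from the start tag). About 16 mm long along the pipe, 21.6 mm in diameter with softly rounded shoulders (0.8 mm proud of the pipe). Origin at its centre on the pipe's centre line, so its top is 10.8 mm above; x along the pipe towards higher numbers, z up.
- band5: Yellow band 5 of 5, counted along the pipe from its end at the fixture's -y side (not from the start tag). About 16 mm long along the pipe, 21.6 mm in diameter with softly rounded shoulders (0.8 mm proud of the pipe). Origin at its centre on the pipe's centre line, so its top is 10.8 mm above; x along the pipe towards higher numbers, z up.
- plug_gauge: Loose steel plug gauge standing upright on the plate, 26 mm in diameter, 55 mm high; origin at the centre of its foot. Bystander.
- fitting: Loose six-sided brass hose fitting standing on the plate, 32 mm wide, 40 mm high; origin at the centre of its foot. Bystander.
- rest_block: Loose blue plastic rest block on the plate, 30 by 30 by 36 mm high; origin at the centre of its underside. Bystander.

How it is judged:
By the outcome, as a careful person would: the job done as asked, in the order asked, and still so for the second after the job is handed in, while the arm keeps its last pose, push and grip.
It also fails if it takes over 42 s, if anything falls off the work surface, if the arm or the gripper's body presses on something with over 40 N, if the wrist force passes 120 N, or if a joint passes its speed limit or range.

ROBOT

A 6-joint arm with a two-finger parallel gripper is mounted at the origin on the work surface. World frame = base frame: x ahead of the robot, y to its left, z up, the work surface at z = 0. Lengths are in m, angles in degrees, forces in N, time in s.
With the tool pointing down it reaches from about 0.35 to 0.8 m from the base axis. Payload 7.3 kg.
Tool frame: the origin (TCP) lies on the centre line of the jaws, within the pads' length; the fingertips stand 19 mm ahead of it and the grasp point (between the pads) is the TCP; z points along the fingers, y is the direction in which the jaws open and shut (so a half turn about z gives the same grasp; the last joint's range is limited). The gripper opens to 85 mm and grips with 20 to 120 N. Pads are 22 mm wide; open, the fingers measure 114 mm over their backs; the gripper's body (76 mm by 85 mm) begins 54 mm behind the grasp point. The pads swing forward as they close: fully open they stand 13 mm farther back than shut.
Start: joints at [-80.271, 19.595, 87.324, -0, 73.075, -8.365], TCP at [0.163, -0.499, 0.25] pointing down, gripper open.
Joint ranges: [-145.02, 145.02], [-44.19, 115.74], [2.07, 154.8], [-57.11, 237.11], [16.16, 152.29], [-177.93, 177.93]. Speed limits (degrees/s): [147.25, 147.25, 180, 180, 180, 180].

INTERFACE

Orientations are given as [roll, pitch, yaw] about the fixed x, y, z axes, in that order (R = Rz(yaw) Ry(pitch) Rx(roll)).
In Python, from rig import observe, vision, finish_job gives the robot as it stands.
- The arm moves only by the shell command python3 -m handwheel 'ROWS'. ROWS is a JSON object of lists of equal length, an entry for each row: "delta_pos": the shift along the tool's x, y, z in cm, a list of three; "rot": the turn, a rotation vector about the tool's x, y, z in degrees, a list of three; "grip": the finger opening in cm, from 0 to 8.54. A call has 1 to 20 rows; each row is the pose to reach, as a shift and turn from the pose commanded when the call began, along the tool's axes at that moment; what a row does not reach only later rows make up. A row lasts 1/12 s, in which the tool goes at most 41.7 mm and 7.16 degrees, less where a joint would pass 70% of its speed; a pose out of reach is approached as far as the arm can. A call with a gripper value outside its range is refused whole. The fingers move at their own pace and stop on an object; the grip force is fixed at half the most. Time passes only in rows, so rows that repeat a pose let the fingers close. It gives the time, the measured TCP pose, the force and the opening at its end, in the units of the state.
- observe(): the state, without advancing time (a new reading comes with each control period).
- vision.snapshot(name): name is "side" or "top" or "wrist"; returns the picture (400x640x3 uint8, red, green, blue); there is no depth.
- vision.get_calibration(name): a dict with "camera_matrix" (3x3 intrinsics, pixels), "distortion" ([k1, k2, p1, p2, k3] as OpenCV has them; the pictures are not rectified), "rvec" (rotation vector, rad) and "tvec" (3), from world to camera coordinates, as OpenCV has them. Camera axes: x right, y down, z forward; pixel columns grow to the right and rows downward; lengths in m; the calibration is good to about 2 mm. A picture is of the moment at which its call begins: read the wrist's pose just before it. get_calibration takes no time and is no camera call; for the wrist camera it gives the pose at the moment of the call.
- finish_job(): hands the job in, once; it reports no verdict.
The state is a dict: "clock": time; "qpos": joint angles; "qd": joint speeds; "tau": joint torques, N m; "position": TCP position; "tool_rot": TCP orientation; "contact_force": force on the tool from outside, world axes, zero at the start; "moment": the same for the moment, N m; "opening": finger opening in m.
Only numpy, scipy, OpenCV 4.12 (cv2) and the standard library are available. Lean on these libraries where they do the work, as an engineer would, in place of code of your own. Each camera call takes 0.05 s, during which the arm holds its last target.

## Working session

There is one attempt and no reset: what is moved stays moved. The work goes in short steps, Python scripts to look and compute and a shell command to move; the robot and the scene stay as the last step left them, time stands still between calls to the robot, and variables do not carry over. Pictures are saved under pics/ and viewed, and the job is handed in when it is done.

```bash
mkdir -p pics; ls; python3 - <<'E'
from rig import observe, vision
import cv2
s=observe(); print(s)
for n in("side","top"):
    cv2.imwrite(f"pics/{n}0.png",vision.snapshot(n)[:,:,::-1])
    print(n,vision.get_calibration(n))
E
```

```text
pics
{'clock': 0.0, 'qpos': array([-8.02713885e+01,  1.96379178e+01,  8.73781836e+01, -7.48640308e-04,
        7.30744725e+01, -8.36658937e+00]), 'qd': array([ 0.11189808,  0.00765608, -0.02375665,  0.0574068 ,  0.00880374,
       -0.03292642]), 'tau': array([-3.97059785e-04, -4.33676326e+01, -2.46011889e+01,  3.60309627e-05,
        7.97720742e-03,  5.39062810e-06]), 'position': array([ 0.16300417, -0.49865626,  0.24960671]), 'tool_rot': array([-1.79910286e+02, -1.24707870e-02,  1.80954096e+01]), 'contact_force': array([ 0.53797751,  0.36024383, -0.66052806]), 'moment': array([-0.0350719 , -0.03612039, -0.03950015]), 'opening': 0.08557017767700562}
side {'camera_matrix': array([[380.60314081,   0.        , 316.02205887],
       [  0.        , 380.60314081, 196.41016916],
       [  0.        ,   0.        ,   1.        ]]), 'distortion': array([-0.00930393,  0.        ,  0.        ,  0.        ,  0.        ]), 'rvec': array([ 2.00889512, -0.56242119,  0.32405955]), 'tvec': array([-0.49285655,  0.22218847,  0.50778187])}
top {'camera_matrix': array([[500.69133646,   0.        , 320.92056907],
       [  0.        , 500.69133646, 202.16274501],
       [  0.        ,   0.        ,   1.        ]]), 'distortion': array([0.04331124, 0.        , 0.        , 0.        , 0.        ]), 'rvec': array([ 2.12800564, -2.17722423,  0.13309785]), 'tvec': array([0.04227929, 0.55705229, 0.89127944])}
```

View pics/top0.png

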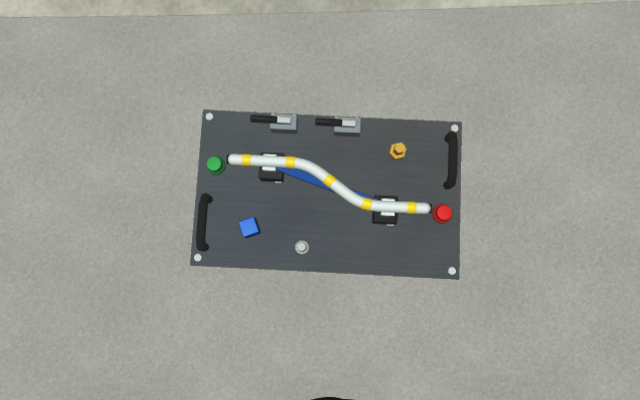

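View pics/side0.png

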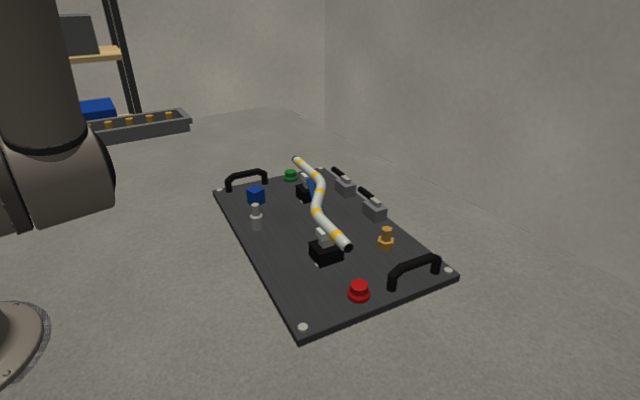

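The top view shows the fixture with green puck at left (214,164), red at right (443,213), and bands at about (247,160), (291,161), (329,181), (367,204), (412,208). The side view agrees: green at the far end (290,175), red at the near end (359,290). Next I'll measure them.

```bash
cat > h.py <<'E'
import cv2, numpy as np
from rig import observe, vision
def cast(n,uv,z,cal=None):
    c=cal or vision.get_calibration(n); R=cv2.Rodrigues(c["rvec"])[0]; t=np.array(c["tvec"]).reshape(3)
    p=cv2.undistortPoints(np.array(uv,float).reshape(-1,1,2),c["camera_matrix"],c["distortion"]).reshape(-1,2)
    d=np.c_[p,np.ones(len(p))]@R; o=-R.T@t
    return o+d*((z-o[2])/d[:,2])[:,None]
def blobs(hsv,lo,hi,amin=15):
    m=cv2.inRange(hsv,lo,hi); n,_,st,ce=cv2.connectedComponentsWithStats(m)
    return [(ce[i].round(2),st[i].tolist()) for i in range(1,n) if st[i][4]>=amin]
E
python3 - <<'E'
from h import *
im=cv2.imread("pics/top0.png"); hsv=cv2.cvtColor(im,cv2.COLOR_BGR2HSV)
for nm,lo,hi,z in (("yel",(22,120,120),(35,255,255),.085),("or",(10,120,80),(21,255,255),.056),("green",(45,100,40),(85,255,255),.04),("red",(0,150,80),(8,255,255),.04),("blue",(105,120,60),(125,255,255),.052)):
    for c,s in blobs(hsv,lo,hi): print(nm,c,s,cast("top",c,z).round(4))
# pipe mid line by column
m=cv2.inRange(hsv,(0,0,150),(180,60,255))|cv2.inRange(hsv,(20,80,120),(35,255,255))
m[:150]=0; m[220:]=0; m[:,:225]=0; m[:,434:]=0
for u in range(232,432,8):
    v=np.nonzero(m[:,u])[0]; print(u,v.min(),v.max(),len(v),cast("top",[(u,v.mean())],.085).round(4)[0])
E
```

```text
yel [399.57 146.98] [395, 143, 10, 9, 65] [[ 0.647  -0.1123  0.085 ]]
yel [393.06 152.88] [391, 148, 6, 10, 17] [[ 0.6366 -0.1004  0.085 ]]
yel [245.8 159.5] [242, 154, 9, 12, 101] [[0.6308 0.1607 0.085 ]]
yel [289.8  161.37] [286, 156, 9, 12, 99] [[0.6257 0.0828 0.085 ]]
yel [328.8  179.79] [323, 174, 13, 13, 95] [[0.591  0.0146 0.085 ]]
yel [366.18 204.1 ] [361, 198, 11, 13, 103] [[ 0.5463 -0.0498  0.085 ]]
yel [411.17 207.3 ] [407, 201, 9, 13, 104] [[ 0.5388 -0.128   0.085 ]]
or [396.48 152.28] [389, 143, 17, 17, 132] [[ 0.6441 -0.1109  0.056 ]]
green [215.19 164.9 ] [206, 156, 19, 19, 283] [[0.6318 0.2246 0.04  ]]
red [441.91 213.27] [433, 204, 19, 19, 284] [[ 0.5317 -0.1915  0.04  ]]
blue [302.86 176.28] [276, 168, 56, 23, 355] [[0.6044 0.0615 0.052 ]]
blue [364.96 195.  ] [353, 190, 26, 10, 57] [[ 0.5671 -0.051   0.052 ]]
blue [248.91 226.91] [238, 217, 23, 21, 317] [[0.5137 0.1606 0.052 ]]
232 154 163 10 [0.6332 0.1851 0.085 ]
240 155 164 10 [0.6311 0.171  0.085 ]
248 154 165 12 [0.6307 0.1568 0.085 ]
256 155 164 10 [0.6304 0.1427 0.085 ]
264 154 169 16 [0.6265 0.1285 0.085 ]
272 154 170 17 [0.6253 0.1144 0.085 ]
280 157 182 11 [0.6225 0.1002 0.085 ]
288 156 167 12 [0.6255 0.086  0.085 ]
296 158 167 10 [0.6234 0.0719 0.085 ]
304 160 169 10 [0.6194 0.0578 0.085 ]
312 163 174 12 [0.6119 0.0438 0.085 ]
320 167 179 13 [0.6035 0.0298 0.085 ]
328 173 186 14 [0.5915 0.016  0.085 ]
336 179 192 14 [0.5805 0.0022 0.085 ]
344 186 198 13 [ 0.5686 -0.0116  0.085 ]
352 191 203 13 [ 0.5594 -0.0254  0.085 ]
360 196 207 11 [ 0.5518 -0.0391  0.085 ]
368 198 210 13 [ 0.5464 -0.053   0.085 ]
376 200 210 11 [ 0.5443 -0.0669  0.085 ]
384 198 214 17 [ 0.5422 -0.0808  0.085 ]
392 150 215 23 [ 0.5652 -0.0957  0.085 ]
400 150 211 17 [ 0.5792 -0.1103  0.085 ]
408 201 213 13 [ 0.5395 -0.1225  0.085 ]
416 203 212 5 [ 0.5406 -0.1365  0.085 ]
424 203 212 10 [ 0.538  -0.1503  0.085 ]
```

Positions are consistent, with band spacing of about 78 mm. I'll move above the start band with yaw 0 and the fingers closed.

```bash
python3 -m handwheel '{"delta_pos":[[3,-2,0],[6,-4.5,0],[10,-7.5,0],[14,-10.5,0],[18,-13.5,0],[22,-16.5,0],[26,-19.5,0],[30,-22.5,0],[33,-25,0],[36,-27,0],[39,-29,1],[42,-31,2],[45,-33.3,3],[48,-35.5,4],[51,-37.8,5],[54,-40,6],[57,-42.2,7],[60,-44.5,8],[63,-46.7,9],[65,-48.2,10]],"rot":[[0,0,1],[0,0,2],[0,0,3],[0,0,4],[0,0,5],[0,0,6],[0,0,7],[0,0,8],[0,0,9],[0,0,10],[0,0,11],[0,0,12],[0,0,13],[0,0,14],[0,0,15],[0,0,16],[0,0,17],[0,0,18.1],[0,0,18.1],[0,0,18.1]],"grip":[0,0,0,0,0,0,0,0,0,0,0,0,0,0,0,0,0,0,0,0]}'
python3 - <<'E'
from h import *
print(observe())
for n in("wrist","side"):cv2.imwrite(f"pics/{n}1.png",vision.snapshot(n)[:,:,::-1])
s=observe();print(s["clock"],s["position"],s["tool_rot"],s["contact_force"])
E
```

```text
clock: 1.77
position: [0.6322, 0.1633, 0.1495]
tool_rot: [-180.0, -0.0, 0.0]
contact_force: [0.0, -0.8, -0.3]
opening: -0.0
{'clock': 1.7667, 'qpos': array([7.76247273e+00, 3.78092292e+01, 7.30841009e+01, 3.00910949e-03,
       6.90967915e+01, 9.77379452e+01]), 'qd': array([ 28.66050041,  41.84673801, -51.90537371,  -0.39813403,
         9.91132772,  28.58195082]), 'tau': array([-9.02792229e-02, -6.09932899e+01, -2.00762075e+01,  1.70382550e-01,
       -2.51815002e-02, -5.22748958e-01]), 'position': array([0.6321624 , 0.16329484, 0.14950759]), 'tool_rot': array([-1.79995884e+02, -9.41000839e-03,  2.34538075e-02]), 'contact_force': array([ 0.04442957, -0.76628589, -0.33028406]), 'moment': array([-0.00792951, -0.00908053,  0.00097017]), 'opening': -7.953366014476877e-06}
1.8667 [0.63142115 0.16540471 0.1457934 ] [-179.96937035    0.27074076    0.23931092] [ 0.18811646 -0.26737222 -0.61123421]
```

```bash
python3 -m handwheel '{"delta_pos":[[0,0,0],[0,0,0],[0,0,0],[0,0,0]],"rot":[[0,0,0],[0,0,0],[0,0,0],[0,0,0]],"grip":[0,0,0,0]}'
python3 - <<'E'
from h import *
for n in("wrist","side","top"):cv2.imwrite(f"pics/{n}2.png",vision.snapshot(n)[:,:,::-1])
c=vision.get_calibration("wrist")
for k in range(1):
  s=observe();print(s["clock"],s["position"],s["tool_rot"],s["contact_force"])
im=cv2.imread("pics/wrist2.png"); hsv=cv2.cvtColor(im,cv2.COLOR_BGR2HSV)
for p,st in blobs(hsv,(22,120,100),(35,255,255),40): print(p,st,cast("wrist",p,.085,c).round(4))
E
```

```text
clock: 2.2
position: [0.6312, 0.1598, 0.1514]
tool_rot: [180.0, -0.1, -0.1]
contact_force: [0.5, 0.5, -0.5]
opening: 0.0001
2.35 [0.63130536 0.16015731 0.15115679] [ 1.79999453e+02 -6.48513907e-02 -7.11152817e-02] [0.45313719 0.25745545 0.43358638]
[318.53 232.21] [306, 215, 26, 35, 831] [[0.6299 0.1596 0.085 ]]
[444.44 240.35] [430, 223, 29, 35, 806] [[0.6241 0.0796 0.085 ]]
[540.76 292.17] [517, 272, 39, 34, 594] [[0.5853 0.0091 0.085 ]]
[617.67 341.35] [596, 324, 35, 31, 521] [[ 0.543  -0.0573  0.085 ]]
```

View pics/wrist2.png

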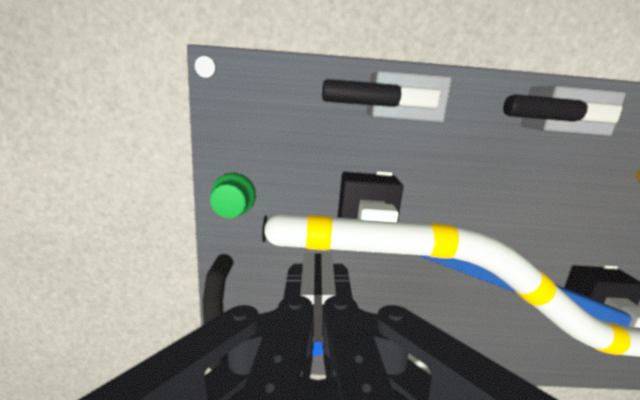

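View pics/side2.png

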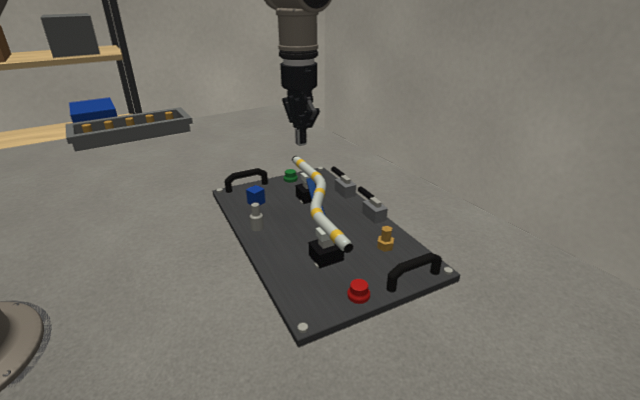

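The wrist view has the start band at (318,232), straight ahead of the closed fingers, and puts its x at 0.630 against 0.631 from the top view. The side view shows the fingers above the green end. Descending to just short of contact.

```bash
python3 -m handwheel '{"delta_pos":[[0,0,0.3],[0,0,0.8],[0,0,1.3],[0,0,1.8],[0,0,2.3],[0,0,2.7],[0,0,3.0],[0,0,3.1],[0,0,3.2],[0,0,3.2],[0,0,3.2],[0,0,3.2]],"rot":[[0,0,0],[0,0,0],[0,0,0],[0,0,0],[0,0,0],[0,0,0],[0,0,0],[0,0,0],[0,0,0],[0,0,0],[0,0,0],[0,0,0]],"grip":[0,0,0,0,0,0,0,0,0,0,0,0]}'
python3 - <<'E'
from h import *
s=observe();print(s["clock"],s["position"],s["tool_rot"],s["contact_force"])
cv2.imwrite("pics/side3.png",cv2.resize(vision.snapshot("side")[100:220,230:400,::-1],None,fx=4,fy=4))
s=observe();print(s["clock"],s["position"],s["tool_rot"],s["contact_force"])
E
```

```text
clock: 3.35
position: [0.6314, 0.161, 0.1186]
tool_rot: [180.0, -0.0, -0.0]
contact_force: [-0.6, 0.1, 0.3]
opening: 0.0003
3.35 [0.63140889 0.16099832 0.11857084] [ 1.79998207e+02 -3.39844213e-02 -4.71453078e-03] [-0.60602176  0.12105468  0.28310292]
3.4 [0.63137345 0.16100186 0.11856178] [ 1.79999699e+02 -3.02747872e-02 -7.59652328e-03] [ 0.45709787 -0.4658909  -0.37609872]
```

View pics/side3.png

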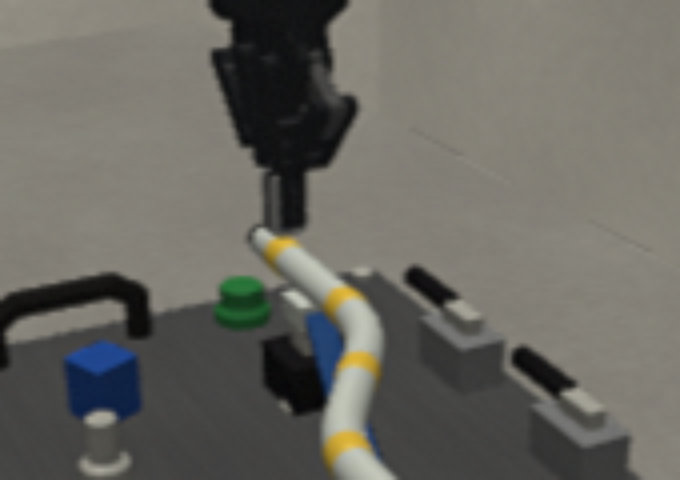

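The tips sit just above the start band at (285,230) in this crop. Force noise is about ±0.5 N, so I'll press down in small steps.

```bash
python3 -m handwheel '{"delta_pos":[[0,0,0.1],[0,0,0.2],[0,0,0.3],[0,0,0.4],[0,0,0.45],[0,0,0.5],[0,0,0.55],[0,0,0.6],[0,0,0.6],[0,0,0.6]],"rot":[[0,0,0],[0,0,0],[0,0,0],[0,0,0],[0,0,0],[0,0,0],[0,0,0],[0,0,0],[0,0,0],[0,0,0]],"grip":[0,0,0,0,0,0,0,0,0,0]}'
python3 - <<'E'
from h import *
f=[]
for k in range(2):
  im=vision.snapshot(("side","wrist")[k]); 
  if k==0: cv2.imwrite("pics/side4.png",cv2.resize(im[100:220,230:400,::-1],None,fx=4,fy=4))
  else: cv2.imwrite("pics/wrist4.png",im[:,:,::-1])
  s=observe();f.append(s["contact_force"]);print(s["clock"],s["position"],s["contact_force"],s["moment"])
E
```

```text
clock: 4.23
position: [0.6312, 0.161, 0.1123]
tool_rot: [180.0, -0.0, -0.0]
contact_force: [-0.7, -0.5, 0.5]
opening: 0.0002
4.2833 [0.6312431  0.16096891 0.11232585] [-1.15074046 -0.05604977  0.69055175] [-0.00904594  0.10420526 -0.03313451]
4.3333 [0.63124626 0.1610035  0.11232095] [-0.46801699 -0.40991086  1.7470184 ] [0.01654439 0.06914776 0.00013016]
```

View pics/side4.png

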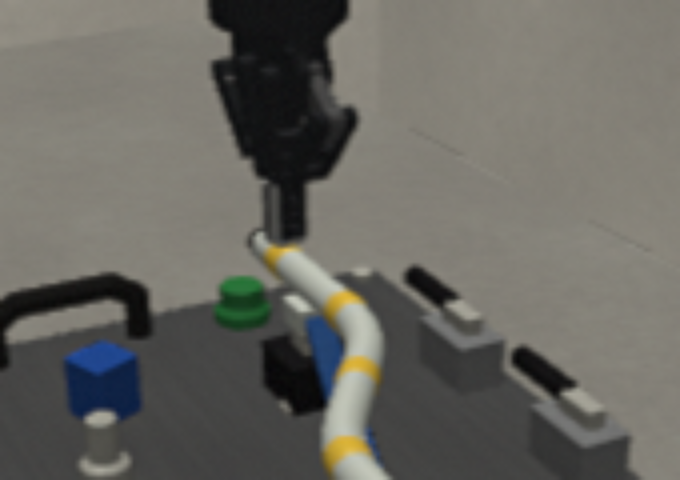

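View pics/wrist4.png

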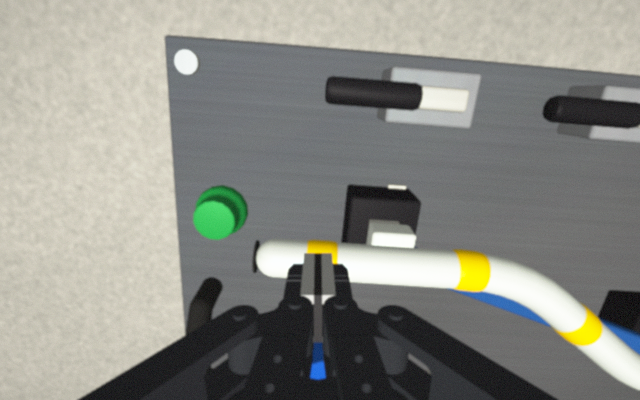

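The tips rest on the start band, near (318,250) in the wrist picture. I'll measure the cradle's depression from the shift of the bands in the side view.

```bash
cat >> h.py <<'E'
def press(name="side",tag="x"):
    """cradle depression (mm) from the side view: shift of yellow bands vs side0; and of red/green as control"""
    im=cv2.cvtColor(vision.snapshot(name),cv2.COLOR_RGB2BGR); cv2.imwrite(f"pics/{name}_{tag}.png",im)
    ref=cv2.imread("pics/side0.png"); c=vision.get_calibration(name)
    W=np.array([[.631,.161],[.626,.083],[.591,.0146],[.546,-.05],[.539,-.128]])
    out=[]
    for w in W:
        P=lambda z:cv2.projectPoints(np.array([[*w,z]]),c["rvec"],c["tvec"],c["camera_matrix"],c["distortion"])[0].reshape(2)
        p=P(.085); k=(P(.08)-P(.09))[1]/10
        u,v=int(p[0]),int(p[1]); r=lambda i:i[v-14:v+15,u-14:u+15]
        def cen(i):
            f=r(i).astype(float); wt=np.clip(f[...,1]*.5+f[...,2]*.5-f[...,0]-50,0,None); y=np.arange(29)
            return (wt.sum(1)@y)/wt.sum(), wt.sum()
        a,b=cen(ref),cen(im); out.append((round((b[0]-a[0])/k,1), round(b[1]/a[1],2)))
    return out
E
python3 - <<'E'
from h import *
print(press(tag="p1"))
im=cv2.imread("pics/side_p1.png"); hsv=cv2.cvtColor(im,cv2.COLOR_BGR2HSV);ref=cv2.cvtColor(cv2.imread("pics/side0.png"),cv2.COLOR_BGR2HSV)
for h in(ref,hsv):print([b[0].tolist() for b in blobs(h,(0,150,80),(8,255,255),60)+blobs(h,(45,100,40),(85,255,255),60)])
print(observe()["contact_force"])
E
```

```text
[(np.float64(5.3), np.float64(0.67)), (np.float64(-5.8), np.float64(0.8)), (np.float64(1.6), np.float64(1.05)), (np.float64(2.5), np.float64(1.07)), (np.float64(2.7), np.float64(1.04))]
[[358.46, 290.78], [290.09, 175.49]]
[[358.5, 290.94], [290.09, 175.49]]
[-0.52872869 -1.14714106  1.40508209]
```

Bands 3–5 have dropped about 2.5 mm (roughly 1.2 N) while the pucks haven't moved, so the touch is light. Now the trace, first stretch, with tool x = +X and tool y = −Y.

```bash
python3 -m handwheel '{"delta_pos":[[0,0.1,0.03],[-0.02,0.3,0.04],[-0.04,0.55,0.05],[-0.05,0.8,0.05],[-0.07,1.05,0.05],[-0.08,1.3,0.05],[-0.1,1.55,0.05],[-0.12,1.8,0.05],[-0.13,2.05,0.05],[-0.15,2.3,0.05],[-0.17,2.55,0.05],[-0.18,2.8,0.05],[-0.2,3.05,0.05],[-0.21,3.3,0.05],[-0.23,3.55,0.05],[-0.25,3.8,0.05],[-0.26,4.05,0.05],[-0.28,4.3,0.05],[-0.3,4.55,0.05],[-0.31,4.8,0.05]],"rot":[[0,0,0],[0,0,0],[0,0,0],[0,0,0],[0,0,0],[0,0,0],[0,0,0],[0,0,0],[0,0,0],[0,0,0],[0,0,0],[0,0,0],[0,0,0],[0,0,0],[0,0,0],[0,0,0],[0,0,0],[0,0,0],[0,0,0],[0,0,0]],"grip":[0,0,0,0,0,0,0,0,0,0,0,0,0,0,0,0,0,0,0,0]}'
python3 - <<'E'
from h import *
print([p[0] for p in press(tag="p2")])
s=observe();print(s["clock"],s["position"],s["contact_force"],s["tool_rot"])
E
```

```text
clock: 6.05
position: [0.6281, 0.1127, 0.1118]
tool_rot: [180.0, 0.0, -0.0]
contact_force: [-0.6, 1.6, 1.9]
opening: 0.0
[np.float64(0.8), np.float64(-6.0), np.float64(1.5), np.float64(2.3), np.float64(2.5)]
6.1 [0.6281029  0.11228003 0.11175979] [ 0.34416995 -0.43234293  1.56143506] [ 1.79981299e+02  7.29894520e-03 -2.43172753e-02]
```

```bash
python3 -m handwheel '{"delta_pos":[[-0.02,0.25,0],[-0.03,0.5,0],[-0.05,0.75,0],[-0.07,1.0,0],[-0.08,1.25,0],[-0.1,1.5,0],[-0.12,1.75,0],[-0.13,2.0,0],[-0.15,2.25,0],[-0.17,2.5,0],[-0.19,2.75,0],[-0.22,3.0,0],[-0.25,3.25,0],[-0.3,3.5,0],[-0.36,3.75,0],[-0.42,4.0,0],[-0.48,4.25,0],[-0.55,4.5,0],[-0.62,4.7,0],[-0.65,4.8,0]],"rot":[[0,0,0],[0,0,0],[0,0,0],[0,0,0],[0,0,0],[0,0,0],[0,0,0],[0,0,0],[0,0,0],[0,0,0],[0,0,0],[0,0,0],[0,0,0],[0,0,0],[0,0,0],[0,0,0],[0,0,0],[0,0,0],[0,0,0],[0,0,0]],"grip":[0,0,0,0,0,0,0,0,0,0,0,0,0,0,0,0,0,0,0,0]}'
python3 - <<'E'
from h import *
print([p[0] for p in press(tag="p3")])
im=vision.snapshot("wrist");cv2.imwrite("pics/wrist5.png",im[:,:,::-1]);c=vision.get_calibration("wrist")
hsv=cv2.cvtColor(im,cv2.COLOR_RGB2HSV)
for p,st in blobs(hsv,(22,120,100),(35,255,255),40): print(p,st,cast("wrist",p,.083,c).round(4))
s=observe();print(s["clock"],s["position"],s["contact_force"],s["tool_rot"])
E
```

```text
clock: 7.77
position: [0.6215, 0.0646, 0.1118]
tool_rot: [180.0, 0.0, -0.0]
contact_force: [0.6, 0.5, 1.7]
opening: 0.0002
[np.float64(-4.3), np.float64(-2.7), np.float64(1.5), np.float64(2.4), np.float64(2.5)]
[590.23 173.08] [575, 155, 42, 43, 484] [[ 0.6673 -0.066   0.083 ]]
[629.04 187.25] [616, 173, 24, 29, 519] [[ 0.6603 -0.0873  0.083 ]]
[125.87 243.93] [108, 223, 41, 44, 1302] [[0.6301 0.1629 0.083 ]]
[282.28 253.19] [267, 233, 35, 44, 1217] [[0.6249 0.0827 0.083 ]]
[420.33 306.97] [407, 289, 26, 34, 488] [[0.5918 0.0081 0.083 ]]
[519.45 366.28] [505, 351, 27, 33, 488] [[ 0.5493 -0.0557  0.083 ]]
[632.42 375.77] [615, 359, 25, 40, 460] [[ 0.5406 -0.1277  0.083 ]]
7.8667 [0.62148877 0.06459137 0.11173371] [-0.28224843 -0.99512994  0.91637892] [ 1.79972984e+02  1.76974891e-02 -1.61725117e-02]
```

View pics/wrist5.png

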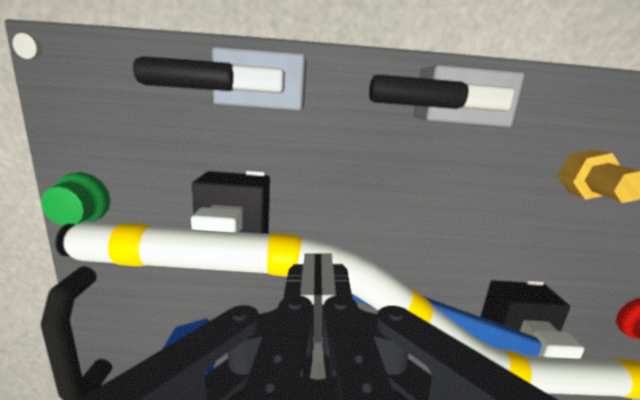

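The tips are still on the pipe at (318,255) in the wrist view, past band 2 at (282,253). On through the first bend to the middle band.

```bash
python3 -m handwheel '{"delta_pos":[[-0.06,0.2,0],[-0.13,0.4,0],[-0.2,0.6,0],[-0.28,0.8,0],[-0.38,1.0,0],[-0.48,1.2,0],[-0.58,1.4,0],[-0.68,1.6,0],[-0.79,1.8,0],[-0.9,2.0,0],[-1.01,2.2,0],[-1.13,2.4,0],[-1.25,2.6,0],[-1.38,2.8,0],[-1.51,3.0,0],[-1.65,3.2,0],[-1.79,3.4,0],[-1.93,3.6,0],[-2.08,3.8,0],[-2.24,4.0,0]],"rot":[[0,0,0],[0,0,0],[0,0,0],[0,0,0],[0,0,0],[0,0,0],[0,0,0],[0,0,0],[0,0,0],[0,0,0],[0,0,0],[0,0,0],[0,0,0],[0,0,0],[0,0,0],[0,0,0],[0,0,0],[0,0,0],[0,0,0],[0,0,0]],"grip":[0,0,0,0,0,0,0,0,0,0,0,0,0,0,0,0,0,0,0,0]}'
python3 - <<'E'
from h import *
print([p[0] for p in press(tag="p4")])
im=vision.snapshot("wrist");cv2.imwrite("pics/wrist6.png",im[:,:,::-1])
s=observe();print(s["clock"],s["position"],s["contact_force"],s["tool_rot"])
E
```

```text
clock: 9.53
position: [0.5991, 0.0249, 0.1118]
tool_rot: [-180.0, -0.0, -0.0]
contact_force: [0.7, 1.2, 2.7]
opening: -0.0001
[np.float64(-3.9), np.float64(-7.5), np.float64(1.7), np.float64(2.6), np.float64(2.8)]
9.6333 [0.5989397  0.02464129 0.11180146] [ 0.22851023 -0.61649965  0.52396125] [ 1.79987398e+02  1.77231604e-02 -2.17586061e-02]
```

View pics/wrist6.png

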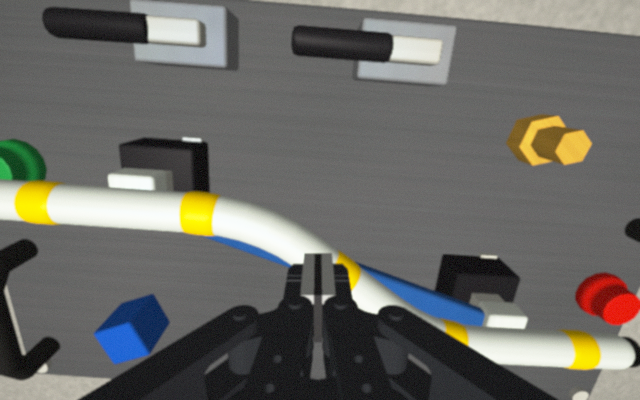

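The tips are on the pipe with band 3 just ahead at (348,270). Continuing over it.

```bash
python3 -m handwheel '{"delta_pos":[[-0.16,0.2,0],[-0.32,0.4,0],[-0.47,0.6,0],[-0.63,0.8,0],[-0.79,1.0,0],[-0.96,1.2,0],[-1.13,1.4,0],[-1.3,1.6,0],[-1.48,1.8,0],[-1.65,2.0,0],[-1.82,2.2,0],[-1.99,2.4,0],[-2.16,2.6,0],[-2.33,2.8,0],[-2.5,3.0,0],[-2.67,3.2,0],[-2.83,3.4,0],[-2.99,3.6,0],[-3.13,3.8,0],[-3.27,4.0,0]],"rot":[[0,0,0],[0,0,0],[0,0,0],[0,0,0],[0,0,0],[0,0,0],[0,0,0],[0,0,0],[0,0,0],[0,0,0],[0,0,0],[0,0,0],[0,0,0],[0,0,0],[0,0,0],[0,0,0],[0,0,0],[0,0,0],[0,0,0],[0,0,0]],"grip":[0,0,0,0,0,0,0,0,0,0,0,0,0,0,0,0,0,0,0,0]}'
python3 - <<'E'
from h import *
print([p[0] for p in press(tag="p5")])
im=vision.snapshot("wrist");cv2.imwrite("pics/wrist7.png",im[:,:,::-1])
s=observe();print(s["clock"],s["position"],s["contact_force"],s["tool_rot"])
E
```

```text
clock: 11.3
position: [0.5664, -0.0152, 0.1118]
tool_rot: [180.0, 0.0, -0.0]
contact_force: [1.1, 0.1, 1.2]
opening: -0.0
[np.float64(-6.2), np.float64(nan), np.float64(6.9), np.float64(2.3), np.float64(2.5)]
11.4 [ 0.5662211  -0.01544949  0.11179226] [-1.27456189 -0.70821833  1.80382069] [ 1.79979356e+02  2.30517862e-02 -1.97672841e-02]h.py:23: RuntimeWarning: invalid value encountered in scalar divide
  return (wt.sum(1)@y)/wt.sum(), wt.sum()
```

View pics/wrist7.png

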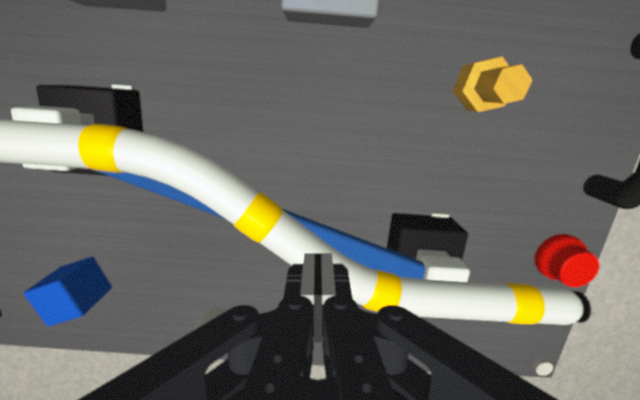

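The tips are on the pipe past band 3 (258,218), with band 4 ahead at (384,292).

```bash
python3 -m handwheel '{"delta_pos":[[-0.15,0.2,0],[-0.29,0.4,0],[-0.43,0.6,0],[-0.57,0.8,0],[-0.7,1.0,0],[-0.83,1.2,0],[-0.95,1.4,0],[-1.07,1.6,0],[-1.18,1.8,0],[-1.29,2.0,0],[-1.39,2.2,0],[-1.49,2.4,0],[-1.6,2.65,0],[-1.7,2.9,0],[-1.8,3.15,0],[-1.9,3.4,0],[-1.98,3.65,0],[-2.05,3.9,0],[-2.11,4.15,0],[-2.15,4.4,0]],"rot":[[0,0,0],[0,0,0],[0,0,0],[0,0,0],[0,0,0],[0,0,0],[0,0,0],[0,0,0],[0,0,0],[0,0,0],[0,0,0],[0,0,0],[0,0,0],[0,0,0],[0,0,0],[0,0,0],[0,0,0],[0,0,0],[0,0,0],[0,0,0]],"grip":[0,0,0,0,0,0,0,0,0,0,0,0,0,0,0,0,0,0,0,0]}'
python3 - <<'E' 2>/dev/null
from h import *
print([p[0] for p in press(tag="p6")])
im=vision.snapshot("wrist");cv2.imwrite("pics/wrist8.png",im[:,:,::-1]);c=vision.get_calibration("wrist")
hsv=cv2.cvtColor(im,cv2.COLOR_RGB2HSV)
for p,st in blobs(hsv,(22,120,100),(35,255,255),40): print(p,st,cast("wrist",p,.083,c).round(4))
s=observe();print(s["clock"],s["position"],s["contact_force"],s["tool_rot"])
E
```

```text
clock: 13.07
position: [0.5449, -0.0593, 0.1118]
tool_rot: [180.0, 0.0, -0.0]
contact_force: [0.6, 1.4, 2.0]
opening: 0.0002
[np.float64(-1.5), np.float64(nan), np.float64(nan), np.float64(8.3), np.float64(3.0)]
[422.05  41.06] [392, 17, 59, 55, 1744] [[ 0.6474 -0.1034  0.083 ]]
[  4.41 100.26] [0, 76, 18, 50, 318] [[0.6243 0.0806 0.083 ]]
[160.78 173.38] [135, 149, 56, 53, 1608] [[0.5905 0.015  0.083 ]]
[297.41 252.1 ] [278, 235, 40, 40, 791] [[ 0.5489 -0.0492  0.083 ]]
[449.66 269.71] [431, 249, 36, 42, 1203] [[ 0.5384 -0.1291  0.083 ]]
13.1667 [ 0.54483722 -0.05952535  0.11172424] [-0.32622117 -1.43373302  1.2069347 ] [ 1.79980566e+02  2.03629261e-02 -2.74445379e-02]
```

View pics/wrist8.png

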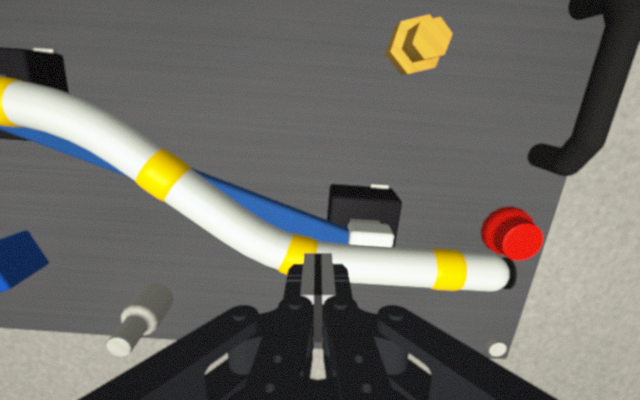

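View pics/side_p6.png

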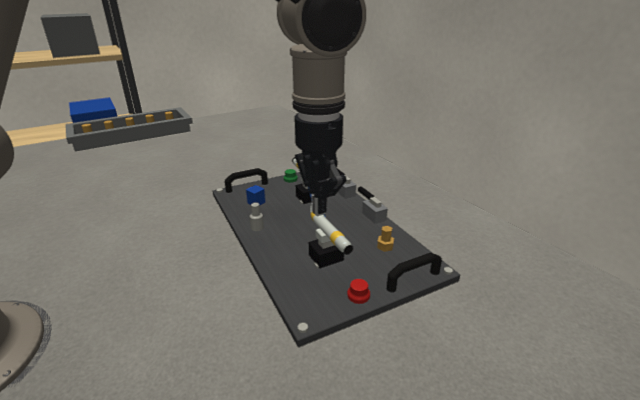

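Band 4 at (297,252) has been passed, and the depression is about 3 mm. Last straight now: band 5 is at (0.5386, −0.1285) and both views agree.

```bash
python3 -m handwheel '{"delta_pos":[[-0.03,0.25,0],[-0.06,0.5,0],[-0.08,0.75,0],[-0.1,1.0,0],[-0.12,1.25,0],[-0.14,1.5,0],[-0.16,1.75,0],[-0.18,2.0,0],[-0.2,2.25,0],[-0.23,2.5,0],[-0.25,2.75,0],[-0.27,3.0,0],[-0.29,3.25,0],[-0.31,3.5,0],[-0.33,3.75,0],[-0.36,4.0,0],[-0.38,4.25,0],[-0.4,4.5,0],[-0.42,4.75,0],[-0.44,5.0,0]],"rot":[[0,0,0],[0,0,0],[0,0,0],[0,0,0],[0,0,0],[0,0,0],[0,0,0],[0,0,0],[0,0,0],[0,0,0],[0,0,0],[0,0,0],[0,0,0],[0,0,0],[0,0,0],[0,0,0],[0,0,0],[0,0,0],[0,0,0],[0,0,0]],"grip":[0,0,0,0,0,0,0,0,0,0,0,0,0,0,0,0,0,0,0,0]}'
python3 -m handwheel '{"delta_pos":[[-0.02,0.25,0],[-0.04,0.5,0],[-0.07,0.75,0],[-0.09,1.0,0],[-0.11,1.25,0],[-0.14,1.5,0],[-0.15,1.7,0],[-0.17,1.85,0],[-0.18,1.93,0],[-0.18,1.95,0],[-0.18,1.95,0],[-0.18,1.95,0],[-0.18,1.95,0],[-0.18,1.95,0],[-0.18,1.95,0]],"rot":[[0,0,0],[0,0,0],[0,0,0],[0,0,0],[0,0,0],[0,0,0],[0,0,0],[0,0,0],[0,0,0],[0,0,0],[0,0,0],[0,0,0],[0,0,0],[0,0,0],[0,0,0]],"grip":[0,0,0,0,0,0,0,0,0,0,0,0,0,0,0]}'
python3 - <<'E' 2>/dev/null
from h import *
F=[]
for n in("wrist","side","top"):
  im=vision.snapshot(n); F.append(observe()["contact_force"])
  cv2.imwrite(f"pics/{n}9.png",im[:,:,::-1])
c=vision.get_calibration("wrist");im=cv2.imread("pics/wrist9.png")
hsv=cv2.cvtColor(im,cv2.COLOR_BGR2HSV)
for p,st in blobs(hsv,(22,120,100),(35,255,255),40): print(p,st,cast("wrist",p,.083,c).round(4))
s=observe();print(s["clock"],s["position"],np.mean(F,0),s["tool_rot"])
t=cv2.cvtColor(cv2.imread("pics/top9.png"),cv2.COLOR_BGR2HSV)
for b in blobs(t,(10,120,80),(35,255,255))+blobs(t,(105,120,60),(125,255,255)): print(b)
E
```

```text
clock: 14.83
position: [0.5406, -0.1093, 0.1118]
tool_rot: [180.0, -0.0, -0.0]
contact_force: [-0.2, 1.4, 1.8]
opening: -0.0002
clock: 16.08
position: [0.5388, -0.1286, 0.1118]
tool_rot: [180.0, -0.0, 0.0]
contact_force: [-0.8, 0.1, 0.8]
opening: -0.0
[294.97  30.73] [269, 2, 55, 60, 2154] [[ 0.6452 -0.1192  0.083 ]]
[ 16.95 157.93] [0, 137, 50, 52, 1426] [[0.592  0.0135 0.083 ]]
[160.16 245.  ] [140, 223, 43, 45, 1244] [[ 0.5468 -0.0479  0.083 ]]
[313.33 247.24] [299, 238, 32, 27, 489] [[ 0.5456 -0.1264  0.083 ]]
16.2333 [ 0.53881001 -0.12859023  0.11180951] [-0.50357075  0.1167334   1.30259989] [ 1.79986381e+02 -3.30614381e-03 -7.43315542e-03]
(array([396.01, 150.28]), [389, 143, 15, 17, 180])
(array([246.25, 159.9 ]), [242, 154, 9, 13, 102])
(array([290.05, 161.93]), [286, 157, 9, 12, 91])
(array([328.92, 180.05]), [323, 174, 13, 14, 97])
(array([366.  , 204.25]), [360, 198, 12, 13, 105])
(array([302.78, 176.46]), [276, 168, 57, 24, 361])
(array([364.19, 195.09]), [352, 190, 26, 10, 54])
(array([248.93, 226.9 ]), [238, 217, 23, 21, 315])
```

View pics/wrist9.png

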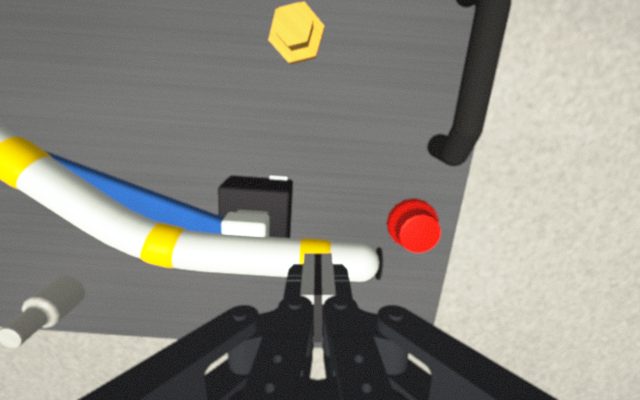

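View pics/side9.png

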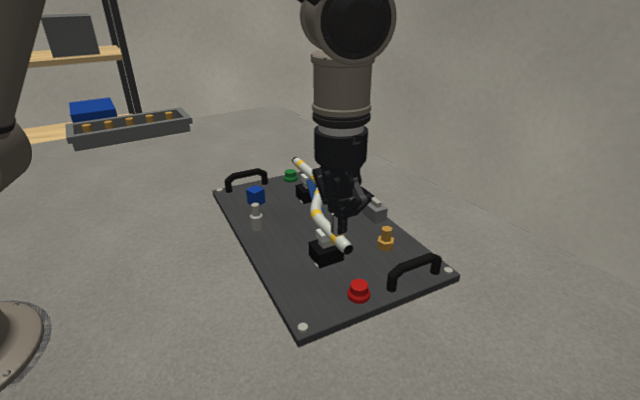

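View pics/top9.png

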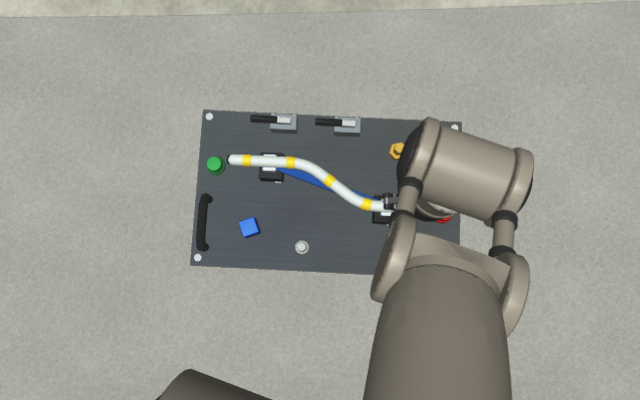

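The wrist view shows the tips centred on band 5 at (316,250), next to the red puck. The top view shows all the loose parts where they were. I'll hold briefly, then hand in.

```bash
python3 -m handwheel '{"delta_pos":[[0,0,0],[0,0,0],[0,0,0],[0,0,0],[0,0,0],[0,0,0],[0,0,0],[0,0,0],[0,0,0],[0,0,0],[0,0,0],[0,0,0]],"rot":[[0,0,0],[0,0,0],[0,0,0],[0,0,0],[0,0,0],[0,0,0],[0,0,0],[0,0,0],[0,0,0],[0,0,0],[0,0,0],[0,0,0]],"grip":[0,0,0,0,0,0,0,0,0,0,0,0]}'
python3 - <<'E' 2>/dev/null
from h import *
print(press(tag="p10"))
s=observe();print(s["clock"],s["position"],s["contact_force"])
from rig import finish_job
print(finish_job())
E
```

```text
clock: 17.23
position: [0.5388, -0.1286, 0.1118]
tool_rot: [180.0, -0.0, -0.0]
contact_force: [1.0, -0.8, 2.1]
opening: -0.0001
[(np.float64(-6.9), np.float64(0.75)), (np.float64(-18.1), np.float64(0.23)), (np.float64(-1.6), np.float64(0.4)), (np.float64(3.0), np.float64(1.15)), (np.float64(7.8), np.float64(0.37))]
17.2833 [ 0.53880947 -0.12854635  0.11179328] [ 0.42754692 -1.143598    1.31530349]
the job is handed in; nothing more can be done
None
```

I traced the pipe with closed fingertips from the green-puck band to the red-puck band, over all five bands in order. The fingertips are still resting on the last band. I handed the job in at about 17.3 s, well inside the 42 s limit; no verdict came back.

- **Pressure:** I kept the tips at one height throughout. The side view showed the cradle pressed down about 2.5–3 mm. The force sensor read about 1–2 N upward, with about ±0.5–1 N of noise and single readings from 0.5 to 2.7 N.
- **Last check:** The fingertips were at (0.539, −0.129), within about 1 mm of where the cameras placed the last band. The only band still clear of the arm showed about 3 mm of depression. The side-view readings for the other four were unusable because the arm was hiding them.
- **Loose parts:** The blue block matched its starting position in the top view. The brass fitting and the plug gauge looked unmoved, though the arm partly hid the fitting at the end.
- **Disagreements:** The wrist camera put some of the farther bands 3–7 mm away from the top view. The two agreed to about 1–3 mm for bands close to the fingers, so I followed the top view.

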